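# Reset the laser interlock with its key

### The job

Reset the laser interlock: take the key from its stand, push it fully home in the key switch, turn it gently clockwise until you feel it come up against its stop, and turn it back to its home position. Then draw the key out and stand it upright, fully seated, in its stand again; do not force the switch, and leave the other things on the table where they are.

Things in the scene. Friction and masses are not known exactly. Their poses are not given: they have to be found in the camera images.
- key_bow (a point): centre of the key's bow, an upright black plate 34 mm wide (key x) x 10 mm thick (key y) x 40 mm high, z up; grasp it across the 10 mm, from above. Below it: a short neck, then a round steel collar 28 mm across (top 23 mm, underside 28 mm below this point), then shaft and bit; the tip is 49 mm below this point
- key: the whole key, about 90 g; origin at the middle of its tip, axes as key_bow. The tip is a flat steel bit 22 mm (key x) x 7 mm (key y) x 10 mm high, the same after a half turn, on a shaft of 7 mm diameter
- key_collar (a point): centre of the underside of the key's collar, 21 mm above the tip; this face lies on the faceplate when the key is fully home in the switch, and on the stand's top when it is stowed
- lock: key switch: grey box 90 (x) x 80 (y) x 40 mm high with an aluminium faceplate, fixed to the table; origin at the centre of its underside, z up. From home the key turns only clockwise seen from above; a rigid home stop blocks it the other way. It must not be pressed by the key with more than 45 N in all
- keyhole (a point): centre of the keyway in the top face of the key switch: a straight slot 23.4 mm along lock x, 8.4 mm along lock y, 1.5 mm chamfer, through a faceplate 8 mm thick. Below is a chamber in which the bit turns once the collar rests on the faceplate. The bit passes the slot only with key x along lock x (either way round): that is home
- lock_works: the hidden inner works of the key switch, origin and axes as lock. The bit meets the clockwise stop somewhere between 50 and 82 degrees from home; where differs from run to run and cannot be seen: feel for it. The stop is sprung, about 0.05 N m on the key per 2 degrees: 3 N on the bit (0.03 N m) is a firm touch, over 15 N (0.13 N m, some 5 degrees in) overloads it
- stand: key stand: grey block 60 (x) x 46 (y) mm on a slightly larger aluminium foot, 38 mm high in all, fixed to the table; origin at the centre of its underside, z up
- stand_slot (a point): centre of the slot in the stand's top, 38 mm above the table; slot 24.5 mm along the stand's x, 10.5 mm along its y, 28 mm deep. The key stands in it at the start, collar on the stand's top.
- window_cap: bystander: round black cap with white insert, 61 mm across
- kf_ring_1: bystander: steel centring ring 41 mm across, 14 mm high
- tape_roll: bystander: roll of pale tape 59 mm across, 18 mm high
- kf_clamp: bystander: hinged steel ring clamp lying flat, 51 x 73 x 13 mm
- swab_box: bystander: small box, 90 x 45 x 22 mm
- tweezers: bystander: steel tweezers lying flat, 126 mm long
- m6_screw_2: bystander: steel screw lying on its side, 23 mm long
Mind the look-alikes: they are no part of the job. What is shaped like the key but blue or brown is not meant.

How it is judged:
By the outcome, as a careful person would: the job done as asked, in the order asked, and still so for the second after the job is handed in, with the robot touching nothing.
It also fails if it takes over 72 s, if anything falls off the work surface, if the arm or the gripper's body presses on something with over 40 N, if the wrist force passes 120 N, or if a joint passes its speed limit or range.

### The arm

A 6-joint arm with a two-finger parallel gripper is mounted at the origin on a cart in front of the work surface, level with it; the furniture and walls round the work are solid. World frame = base frame: x ahead of the robot, y to its left, z up, the work surface at z = 0. Lengths are in m, angles in rad, forces in N, time in s.
With the tool pointing down it reaches from about 0.35 to 0.975 m from the base axis. Payload 4.9 kg.
Tool frame: the origin (TCP) lies midway between the tips of the shut fingers; the grasp point (between the pads) lies behind it (manip.grasp_offset is the y of the grasp point in the tool frame, in m); y points along the fingers, z is the direction in which the jaws open and shut, and the axes are right-handed (so a half turn about y gives the same grasp; the last joint's range is limited). The gripper opens to 85 mm and grips with 20 to 120 N. Pads are 22 mm wide; open, the fingers measure 114 mm over their backs; the gripper's body (76 mm by 85 mm) begins 54 mm behind the grasp point. The pads swing forward as they close: fully open they stand 13 mm farther back than shut.
Start: joints at [1.133, 0.053, 1.613, -0, 1.476, -0.119], TCP at [0.196, 0.593, 0.231] pointing down, gripper open.
Joint ranges: [-3.01, 3.01], [-1.01, 2.22], [0.06, 2.58], [-1.02, 4.17], [0.09, 2.62], [-3.14, 3.14]. Speed limits (rad/s): [2.57, 2.57, 3.14, 3.14, 3.14, 3.14].

### API

Orientations are given as a unit quaternion [w, x, y, z].
In Python, from plant import manip gives the robot as it stands. The module is installed in compiled form; this text tells all that it offers.
- The arm moves only by the shell command python3 -m jog 'ROWS'. ROWS is a JSON object of lists of equal length, an entry for each row: "offset": the shift along the world's x, y, z in units of 50 mm (1.0 is 50 mm), a list of three; "angular": the turn, a rotation vector about the world's x, y, z in units of 6 degrees (1.0 is 6 degrees), a list of three; "jaw": the finger opening in mm, from 0 to 85.4. In form: {"offset": [[tx, ty, tz], ...], "angular": [[ax, ay, az], ...], "jaw": [jaw, ...]}. A call has 1 to 12 rows; each row shifts and turns the commanded pose from where the row before left it; what a row does not reach is not made up. A row lasts 1/10 s, in which the tool goes at most 50 mm and 8.59 degrees, less where a joint would pass 70% of its speed; a pose out of reach is approached as far as the arm can. A call is refused whole if a number of a shift passes 1 or a number of a turn 1, either way. A call with a gripper value outside its range is refused whole. The fingers move at their own pace and stop on an object; the grip force is fixed at half the most. Time passes only in rows, so rows that do not move let the fingers close. It gives the time, the measured TCP pose, the force and the opening at its end, in the units of the state.
- manip.state(): the state, without advancing time (a new reading comes with each control period).
- manip.grab_frame(name): name is "scene" or "top" or "wrist"; returns the picture (384x512x3 uint8, blue, green, red); there is no depth.
- manip.camera_model(name): a dict with "fx", "fy", "cx", "cy" (pixels), "rvec" (rotation vector, rad) and "tvec" (3), from world to camera coordinates, as OpenCV has them; the wrist camera has in their place "mount" (4x4, takes a point from camera to tool coordinates, whose origin is the TCP and whose axes are the tool frame's). Camera axes: x right, y down, z forward; pixel columns grow to the right and rows downward; lengths in m; the calibration is good to about 2 mm. A picture is of the moment at which its call begins: read the wrist's pose just before it. camera_model takes no time and is no camera call.
- manip.job_done(): hands the job in, once; it reports no verdict.
The state is a dict: "time": time; "joint_pos": joint angles; "joint_vel": joint speeds; "joint_efforts": joint torques, N m; "tool_pos": TCP position; "tool_rot": TCP orientation; "contact_force": force on the tool from outside, world axes, zero at the start; "ft_torque": the same for the moment, N m; "gripper_width": opening from 0.0 (shut) to 1.0 (fully open).
Only numpy, scipy, OpenCV 4.12 (cv2) and the standard library are available. Lean on these libraries where they do the work, as an engineer would, in place of code of your own. Each camera call takes 0.05 s, during which the arm holds its last target.

## Working session

There is one attempt and no reset: what is moved stays moved. The work goes in short steps, Python scripts to look and compute and a shell command to move; the robot and the scene stay as the last step left them, time stands still between calls to the robot, and variables do not carry over. Pictures are saved under pics/ and viewed, and the job is handed in when it is done.

```bash
mkdir -p pics; python3 - <<'E'
from plant import manip
import cv2
s=manip.state()
for k,v in s.items(): print(k,v)
print(manip.grasp_offset)
for n in("scene","top","wrist"):
    print(n,manip.camera_model(n)); cv2.imwrite(f"pics/{n}0.png",manip.grab_frame(n))
E
```

```text
time 0.0
joint_pos [ 1.13299702e+00  5.33721047e-02  1.61431034e+00 -4.74313830e-05
  1.47599510e+00 -1.19006277e-01]
joint_vel [ 0.00047157  0.00055264  0.00154439 -0.00014556  0.00110169  0.00045515]
joint_efforts [-1.51413307e-03 -3.93692958e+01 -3.70175385e+01 -2.24643218e-04
  7.30826476e-03  3.88840746e-06]
tool_pos [0.19563468 0.59292871 0.23004381]
tool_rot [-0.69742952  0.69885616 -0.11241856  0.11204551]
contact_force [-0.25937527 -0.38427961  0.36104858]
ft_torque [0.04860648 0.02837608 0.01135009]
gripper_width 0.9937777364946059
-0.0187
scene {'fx': 432.1453911449754, 'fy': 432.1453911449754, 'cx': 259.28152340133244, 'cy': 189.15428427216273, 'rvec': array([ 1.94432019, -0.63100009,  0.37449899]), 'tvec': array([-0.4286841 ,  0.21446947,  1.09511475])}
top {'fx': 401.6967001044987, 'fy': 401.6967001044987, 'cx': 260.3522526886721, 'cy': 188.3659917133251, 'rvec': array([ 2.14596104, -2.15887016,  0.18596857]), 'tvec': array([-0.03277911,  0.4915054 ,  1.49546528])}
wrist {'fx': 271.9660747223415, 'fy': 271.9660747223415, 'cx': 251.7510598577172, 'cy': 193.1200554787251, 'mount': array([[-1.42815109e-04,  9.65519389e-01,  2.60331115e-01,
        -6.53745028e-02],
       [ 7.91254131e-05, -2.60331106e-01,  9.65519399e-01,
        -1.44043385e-01],
       [ 9.99999987e-01,  1.58489565e-04, -3.92179051e-05,
        -2.03983236e-05],
       [ 0.00000000e+00,  0.00000000e+00,  0.00000000e+00,
         1.00000000e+00]])}
```

View pics/scene0.png

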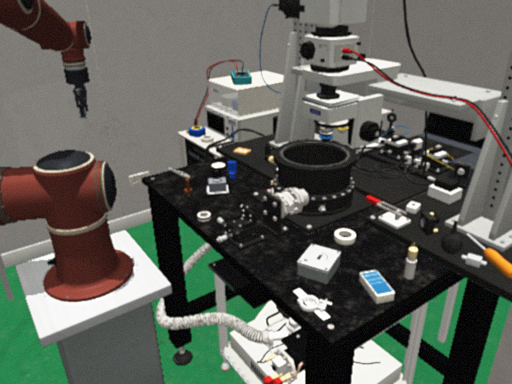

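View pics/top0.png

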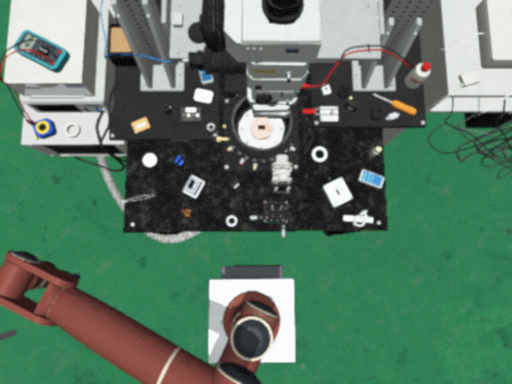

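View pics/wrist0.png

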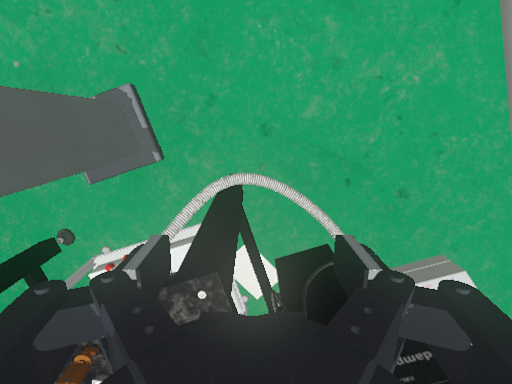

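The top view shows the stand candidate near (193,186) and the lock near (338,191). A blue decoy is at (179,160) and a brown one at (186,212). I'll enlarge these.

```bash
python3 - <<'E'
import cv2,numpy as np
t=cv2.imread("pics/top0.png");s=cv2.imread("pics/scene0.png")
f=lambda im,x0,x1,y0,y1,k:cv2.resize(im[y0:y1,x0:x1],None,fx=k,fy=k,interpolation=cv2.INTER_CUBIC)
a=f(t,170,220,165,205,8);b=f(t,315,365,170,210,8)
c=f(s,170,250,150,200,5);d=f(s,285,365,230,290,5)
cv2.imwrite("pics/c1.png",np.hstack([a,b]))
cv2.imwrite("pics/c2.png",np.hstack([c,d[:250]]))
E
```

```text
(no output)
```

View pics/c1.png

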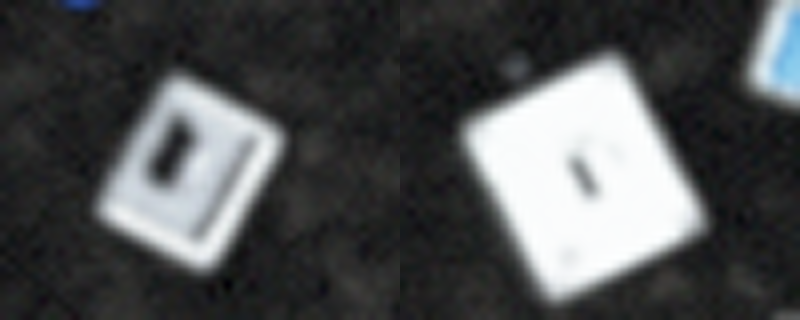

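View pics/c2.png

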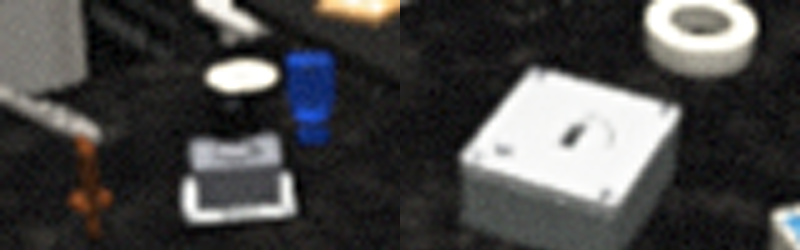

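Stand with black-bowed key: top (191,184). The blue key (179,160) and brown key (186,212) stand loose on the table, so they are the decoys. Only the black bow above the grey stand fits. Lock keyhole is at about (338,192). Next: rough positions, then a wrist view.

```bash
cat > h.py <<'E'
import cv2,numpy as np
from scipy.spatial.transform import Rotation as R
from plant import manip
def fixed(n):
    m=manip.camera_model(n);Rm=cv2.Rodrigues(np.array(m['rvec'],float))[0]
    return m,Rm.T,-Rm.T@m['tvec']
def wrist(s):
    m=manip.camera_model('wrist');M=m['mount'];q=s['tool_rot']
    Rt=R.from_quat([q[1],q[2],q[3],q[0]]).as_matrix()
    return m,Rt@M[:3,:3],np.array(s['tool_pos'])+Rt@M[:3,3]
def cast(cam,uv,z):
    m,Rc,c=cam
    out=[]
    for u,v in np.atleast_2d(uv):
        d=Rc@np.array([(u-m['cx'])/m['fx'],(v-m['cy'])/m['fy'],1]);out.append(c+d*(z-c[2])/d[2])
    return np.array(out)
def toolyaw(s):
    q=s['tool_rot'];Rt=R.from_quat([q[1],q[2],q[3],q[0]]).as_matrix();return Rt
E
python3 - <<'E'
from h import *
t=cv2.imread("pics/top0.png");cam=fixed('top')
hsv=cv2.cvtColor(t,cv2.COLOR_BGR2HSV)
for name,(x0,x1,y0,y1),z in (("stand",(175,213,170,202),0.0),("lock",(320,357,174,210),0.04)):
    m=np.zeros(t.shape[:2],np.uint8);m[y0:y1,x0:x1]=(hsv[y0:y1,x0:x1,2]>110)*255
    cs,_=cv2.findContours(m,cv2.RETR_EXTERNAL,cv2.CHAIN_APPROX_NONE)
    c=max(cs,key=cv2.contourArea);r=cv2.minAreaRect(c);b=cv2.boxPoints(r)
    P=cast(cam,b,z)
    print(name,r,P.round(4).tolist(),P.mean(0).round(4),[round(float(np.linalg.norm(P[i]-P[i-1])),4) for i in range(4)],
     [round(float(np.degrees(np.arctan2(*(P[i]-P[i-1])[[1,0]]))),1) for i in range(4)])
print(cast(cam,[[170+172/8-.5,165+152/8-.5]],0.085),cast(cam,[[315+183/8-.5,170+176/8-.5]],0.04))
print(cam[2]); s=manip.state(); print(toolyaw(s).round(3))
E
```

```text
stand ((193.25473022460938, 186.1415252685547), (17.09463119506836, 20.979774475097656), 29.05460548400879) [[0.4874, 0.2736, 0.0], [0.5599, 0.2354, 0.0], [0.5266, 0.1765, 0.0], [0.4546, 0.2151, 0.0]] [0.5071 0.2251 0.    ] [0.0671, 0.0819, 0.0676, 0.0817] [60.7, -27.8, -119.5, 151.9]
lock ((337.4723205566406, 191.94808959960938), (25.882352828979492, 22.882352828979492), 61.927513122558594) [[0.4994, -0.2689, 0.04], [0.541, -0.3481, 0.04], [0.4523, -0.3914, 0.04], [0.4114, -0.3126, 0.04]] [ 0.476  -0.3303  0.04  ] [0.0982, 0.0895, 0.0987, 0.0887] [26.4, -62.3, -154.0, 117.4]
[[0.50337257 0.2211757  0.085     ]] [[ 0.47752178 -0.32996443  0.04      ]]
[ 0.26038394 -0.002677    1.55282371]
[[ 0.95  -0.001  0.313]
 [-0.313 -0.001  0.95 ]
 [-0.    -1.    -0.002]]
```

```bash
python3 -m jog '{"offset":[[0.515,-0.62,0],[0.515,-0.62,0],[0.515,-0.62,0],[0.515,-0.62,0],[0.515,-0.62,0],[0.515,-0.62,0],[0.515,-0.62,0],[0.515,-0.62,0],[0.515,-0.62,0],[0.515,-0.62,0],[0.515,-0.62,0],[0.515,-0.62,0]],"angular":[[0,0,-0.14],[0,0,-0.14],[0,0,-0.14],[0,0,-0.14],[0,0,-0.14],[0,0,-0.14],[0,0,-0.14],[0,0,-0.14],[0,0,-0.14],[0,0,-0.14],[0,0,-0.14],[0,0,-0.14]],"jaw":[60,60,60,60,60,60,60,60,60,60,60,60]}'
python3 -m jog '{"offset":[[0,0,0],[0,0,0],[0,0,0]],"angular":[[0,0,0],[0,0,0],[0,0,0]],"jaw":[60,60,60]}'
python3 - <<'E'
from h import *
s=manip.state();im=manip.grab_frame('wrist');cv2.imwrite('pics/w1.png',im)
import pickle;pickle.dump(s,open('w1.pkl','wb'))
print(s['tool_pos'],toolyaw(s).round(4),s['joint_pos'],s['gripper_width'])
E
```

```text
time: 1.35
tool_pos: [0.5055, 0.22, 0.231]
tool_rot: [-0.685, 0.686, -0.173, 0.173]
contact_force: [0.5, -0.3, 0.0]
gripper_width: 0.696
time: 1.65
tool_pos: [0.5042, 0.2221, 0.231]
tool_rot: [-0.686, 0.686, -0.173, 0.173]
contact_force: [-0.2, -0.5, 0.1]
gripper_width: 0.698
[0.50423199 0.22210526 0.23099773] [[ 8.805e-01 -8.000e-04  4.740e-01]
 [-4.740e-01  2.000e-04  8.805e-01]
 [-8.000e-04 -1.000e+00 -2.000e-04]] [ 2.79623695e-01 -1.23565100e-01  1.78523270e+00  4.07945269e-04
  1.48063335e+00 -7.97326148e-01] 0.6975148055030557
```

View pics/w1.png

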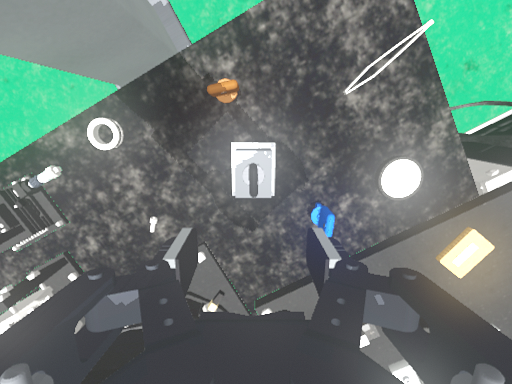

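The wrist view shows the stand at x 232–275, y 142–198, with the black bow upright at (254,180). The blue decoy is at (322,218) and the brown one at (224,91). Enlarged crop to confirm and measure.

```bash
python3 - <<'E'
from h import *
import pickle
s=pickle.load(open('w1.pkl','rb'));im=cv2.imread('pics/w1.png')
cv2.imwrite('pics/w1c.png',cv2.resize(im[130:210,215:295],None,fx=7,fy=7,interpolation=cv2.INTER_CUBIC))
cam=wrist(s)
g=cv2.cvtColor(im,cv2.COLOR_BGR2GRAY)
m=np.zeros_like(g);m[130:210,222:285]=(g[130:210,222:285]>110)*255
cs,_=cv2.findContours(m,cv2.RETR_EXTERNAL,cv2.CHAIN_APPROX_NONE);c=max(cs,key=cv2.contourArea)
r=cv2.minAreaRect(c);print('foot',r);P=cast(cam,cv2.boxPoints(r),0.004);print(P.round(4).tolist(),P.mean(0).round(4),[np.degrees(np.arctan2(*(P[i]-P[i-1])[[1,0]])).round(1) for i in range(4)],[np.linalg.norm(P[i]-P[i-1]).round(4) for i in range(4)])
m=np.zeros_like(g);m[155:197,240:268]=(g[155:197,240:268]<75)*255
cs,_=cv2.findContours(m,cv2.RETR_EXTERNAL,cv2.CHAIN_APPROX_NONE);c=max(cs,key=cv2.contourArea)
r=cv2.minAreaRect(c);print('bow',r,cv2.boundingRect(c));P=cast(cam,cv2.boxPoints(r),0.086);print(P.round(4).tolist(),P.mean(0).round(4))
print(cam[2])
E
```

```text
foot ((253.0, 164.0), (68.0, 62.0), 90.0)
[[0.4393, 0.2121, 0.004], [0.4784, 0.2847, 0.004], [0.5626, 0.2427, 0.004], [0.5209, 0.1652, 0.004]] [0.5003 0.2262 0.004 ] [np.float64(150.1), np.float64(61.7), np.float64(-26.5), np.float64(-118.3)] [np.float64(0.0941), np.float64(0.0825), np.float64(0.0941), np.float64(0.088)]Traceback (most recent call last):
  File "<stdin>", line 11, in <module>
ValueError: max() iterable argument is empty
```

View pics/w1c.png

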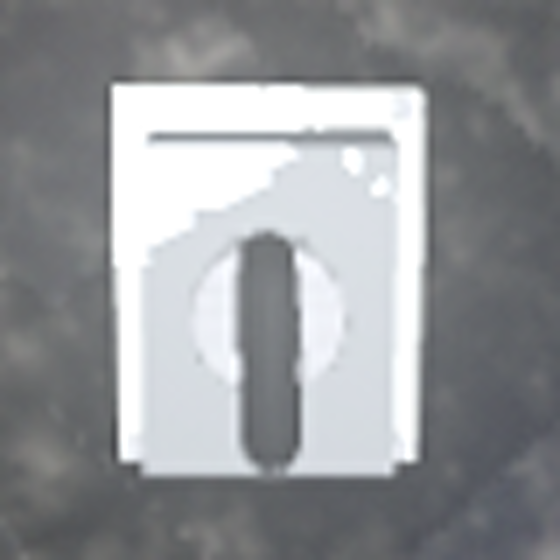

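```bash
python3 - <<'E'
from h import *
import pickle
s=pickle.load(open('w1.pkl','rb'));im=cv2.imread('pics/w1.png')
cam=wrist(s);x=toolyaw(s)[:,0]
g=cv2.cvtColor(im,cv2.COLOR_BGR2GRAY)
up=cv2.resize(g,None,fx=4,fy=4,interpolation=cv2.INTER_CUBIC)
def box(lo,hi,x0,x1,y0,y1):
    m=np.zeros_like(up);q=up[4*y0:4*y1,4*x0:4*x1];m[4*y0:4*y1,4*x0:4*x1]=((q>=lo)&(q<=hi))*255
    cs,_=cv2.findContours(m,cv2.RETR_EXTERNAL,cv2.CHAIN_APPROX_NONE);c=max(cs,key=cv2.contourArea)
    return c.reshape(-1,2)/4-.375
c=box(0,155,242,266,158,198);
for v in range(162,200,3):
    r=c[abs(c[:,1]-v)<.3]
    if len(r): print(v,r[:,0].min(),r[:,0].max())
print('bow u',c.min(0),c.max(0))
vf=c[:,1].max();
b=cv2.minAreaRect(c.astype(np.float32));print(b)
u=[c[c[:,1]<175][:,0],c[c[:,1]>185][:,0]]
far=cast(cam,[[ (u[1].min()+u[1].max())/2,vf]],0.086)[0];print('far',far,'centre',far-0.017*np.r_[x[:2],0]/np.linalg.norm(x[:2]))
near=cast(cam,[[(u[0].min()+u[0].max())/2,c[:,1].min()]],0.046)[0];print('near bottom',near,near+0.017*np.r_[x[:2],0])
c=box(190,255,222,285,135,205);print('stand',c.min(0),c.max(0),cv2.minAreaRect(c.astype(np.float32)))
mid=(c.min(0)+c.max(0))/2
# block top far edge
ft=cast(cam,[[mid[0],c[:,1].max()]],0.038)[0];print('topfar',ft, ft-0.030*x)
f0=cast(cam,[[mid[0],c[:,1].min()]],0.004)[0];print('footnear',f0)
E
```

```text
165 249.125 256.375
168 249.125 256.375
171 248.875 256.625
174 248.875 257.125
177 248.875 257.125
180 249.125 257.125
183 249.375 256.875
186 249.125 257.375
189 249.125 257.375
192 249.125 257.375
195 250.125 256.625
bow u [248.625 162.875] [257.375 197.375]
((252.9635467529297, 180.1457061767578), (34.55925750732422, 8.617093086242676), 88.69805145263672)
far [0.52026611 0.21536697 0.086     ] centre [0.50529763 0.2234258  0.086     ]
near bottom [0.49182335 0.23050869 0.046     ] [0.50679183 0.22244987 0.046     ]
stand [230.625 141.625] [275.125 197.125] ((252.875, 169.375), (55.5, 44.5), 90.0)
topfar [0.53194018 0.20883481 0.038     ] [0.50552523 0.22305627 0.03802372]
footnear [0.47217874 0.2410612  0.004     ]
```

Confirmed: black bow on a steel collar in the grey stand, centre about (0.5055, 0.2232), key x at about −28° (±180). Descending to grasp.

```bash
python3 -m jog '{"offset":[[0.026,0.022,-0.5],[0,0,-0.6],[0,0,-0.6],[0,0,-0.6],[0,0,-0.6],[0,0,-0.4],[0,0,-0.28],[0,0,0],[0,0,0]],"angular":[[0,0,0],[0,0,0],[0,0,0],[0,0,0],[0,0,0],[0,0,0],[0,0,0],[0,0,0],[0,0,0]],"jaw":[40,40,40,40,40,40,40,40,40]}'
python3 - <<'E'
from h import *
s=manip.state();im=manip.grab_frame('wrist');cv2.imwrite('pics/w2.png',im);print(s['tool_pos'],s['contact_force'],s['ft_torque'],s['gripper_width'])
E
```

```text
time: 2.6
tool_pos: [0.5064, 0.2232, 0.0531]
tool_rot: [0.686, -0.685, 0.173, -0.173]
contact_force: [0.7, -0.3, 0.3]
gripper_width: 0.471
[0.50642427 0.22323682 0.05305915] [ 0.65785846 -0.27639823  0.27652853] [-0.03816745  0.0177998   0.04262624] 0.4707824581975486
```

View pics/w2.png

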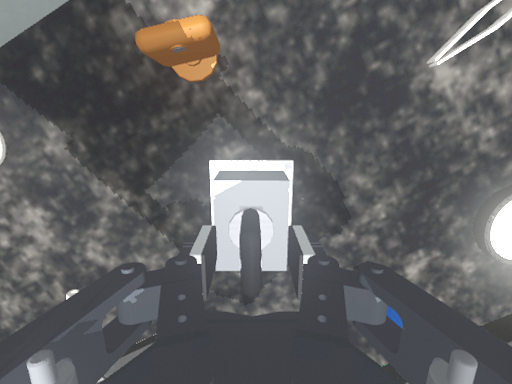

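The fingers straddle the bow evenly: pads at x≈205 and 300, bow at (250,250). Closing.

```bash
python3 -m jog '{"offset":[[0,0,0],[0,0,0],[0,0,0],[0,0,0],[0,0,0],[0,0,0],[0,0,0]],"angular":[[0,0,0],[0,0,0],[0,0,0],[0,0,0],[0,0,0],[0,0,0],[0,0,0]],"jaw":[5,0,0,0,0,0,0]}'
python3 - <<'E'
from h import *
s=manip.state();print(s['tool_pos'],s['contact_force'],s['ft_torque'],s['gripper_width'],toolyaw(s)[:,0])
E
```

```text
time: 3.35
tool_pos: [0.5072, 0.2229, 0.0537]
tool_rot: [0.686, -0.685, 0.172, -0.174]
contact_force: [-0.7, 0.3, 5.5]
gripper_width: 0.11
[0.5072114  0.22288623 0.05369025] [-0.72235159  0.34654481  5.45648535] [ 0.0285097   0.06544133 -0.01501101] 0.10953852240703833 [ 0.88004405 -0.47488952  0.00155715]
```

```bash
python3 -m jog '{"offset":[[0,0,0.1],[0,0,0.2],[0,0,0.3],[0,0,0.4],[0,0,0.5],[0,0,0.6],[0,0,0.6],[0,0,0.3],[0,0,0]],"angular":[[0,0,0],[0,0,0],[0,0,0],[0,0,0],[0,0,0],[0,0,0],[0,0,0],[0,0,0],[0,0,0]],"jaw":[0,0,0,0,0,0,0,0,0]}'
python3 - <<'E'
from h import *
s=manip.state();print(s['tool_pos'],s['contact_force'],s['ft_torque'],s['gripper_width'],toolyaw(s)[:,0])
im=manip.grab_frame('wrist');cv2.imwrite('pics/w3.png',im)
E
```

```text
time: 4.25
tool_pos: [0.5077, 0.2231, 0.206]
tool_rot: [0.687, -0.684, 0.171, -0.175]
contact_force: [-0.1, 0.8, -1.5]
gripper_width: 0.106
[0.50765074 0.22314349 0.20599466] [-0.09045185  0.77255566 -1.45836622] [ 0.02486062  0.02223361 -0.02139171] 0.10617099592272139 [ 0.88011555 -0.47474201  0.00407947]
```

View pics/w3.png

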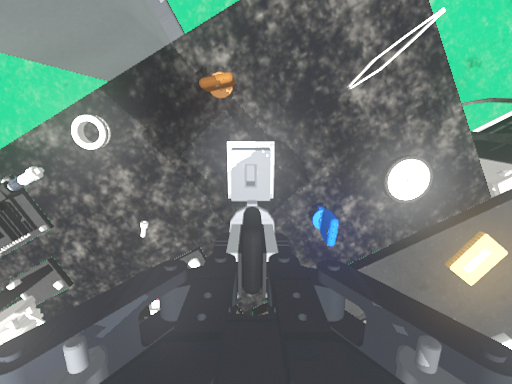

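```bash
python3 - <<'E'
from h import *
im=cv2.imread('pics/w3.png')
cv2.imwrite('pics/w3c.png',cv2.resize(im[135:315,200:300],None,fx=5,fy=5,interpolation=cv2.INTER_CUBIC)[:,:][0:590])
cv2.imwrite('pics/w3d.png',cv2.resize(im[195:315,200:300],None,fx=5,fy=5,interpolation=cv2.INTER_CUBIC))
E
```

```text
(no output)
```

View pics/w3c.png

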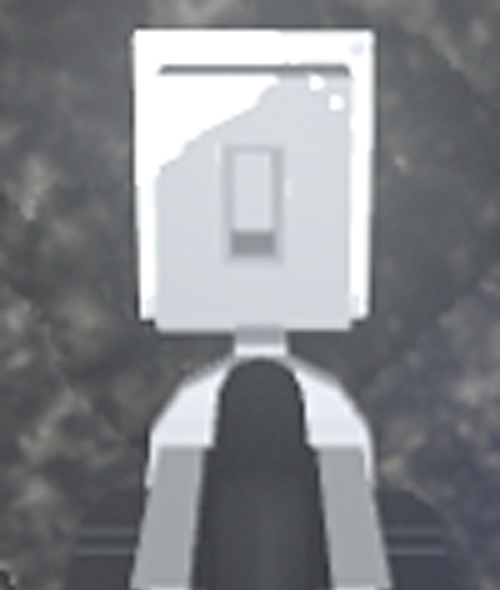

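View pics/w3d.png

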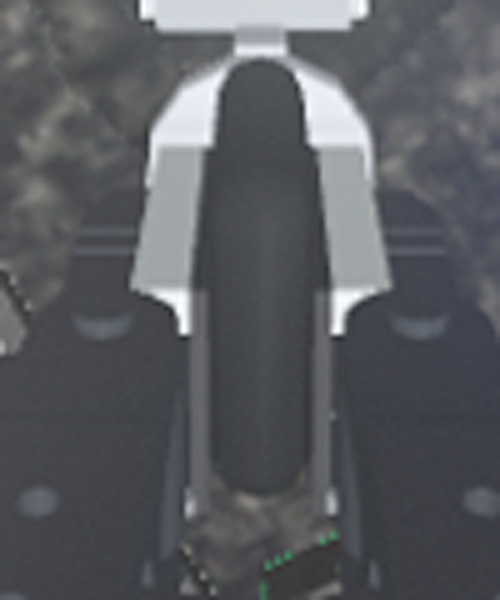

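```bash
python3 - <<'E'
from h import *
s=manip.state();cam=wrist(s);T=toolyaw(s);p=np.array(s['tool_pos'])
print('slot',cast(cam,[[250.4,175.4]],0.038))
zt=p[2]-0.0367
def intool(uv,z): return (T.T@(cast(cam,[uv],z)[0]-p)*1000).round(2)
print('bit near',intool((252.2,200.8),zt),'-> +11')
print('bow near low',intool((252.2,206.6),p[2]-0.0367+0.029),'-> +17')
print('bow far top',intool((252.2,195+493/5-.1),p[2]-0.0367+0.069),'-> -17')
print('bow mid lateral', intool((200+261/5-.1,230),p[2]))
E
```

```text
slot [[0.50331065 0.22308105 0.038     ]]
bit near [-11.13  36.69   0.35] -> +11
bow near low [-16.29   7.68   0.3 ] -> +17
bow far top [ 13.9  -32.28   0.26] -> -17
bow mid lateral [-4.79 -0.01  0.24]
```

```bash
python3 -m jog '{"offset":[[-0.04,-0.6,0],[-0.04,-0.8,0],[-0.04,-0.8,0],[-0.04,-0.8,0],[-0.04,-0.8,0],[-0.04,-0.8,0],[-0.04,-0.8,0],[-0.04,-0.8,0],[-0.04,-0.8,0],[-0.04,-0.8,0],[-0.04,-0.8,0],[-0.04,-0.8,0]],"angular":[[0,0,0.6],[0,0,0.7],[0,0,0.7],[0,0,0.7],[0,0,0.7],[0,0,0.7],[0,0,0.7],[0,0,0.7],[0,0,0.7],[0,0,0.7],[0,0,0.7],[0,0,0.7]],"jaw":[0,0,0,0,0,0,0,0,0,0,0,0]}'
python3 -m jog '{"offset":[[-0.04,-0.8,0],[-0.04,-0.8,0],[-0.04,-0.05,0],[0,0,0],[0,0,0]],"angular":[[0,0,0.7],[0,0,0.3],[0,0,0],[0,0,0],[0,0,0]],"jaw":[0,0,0,0,0]}'
python3 - <<'E'
from h import *
s=manip.state();print(s['tool_pos'],s['contact_force'],s['joint_pos'],s['gripper_width'],toolyaw(s)[:,0])
im=manip.grab_frame('wrist');cv2.imwrite('pics/w4.png',im)
E
```

```text
time: 5.5
tool_pos: [0.4807, -0.2482, 0.1995]
tool_rot: [0.696, -0.693, -0.132, 0.134]
contact_force: [0.3, 1.0, 0.4]
gripper_width: 0.108
time: 6.0
tool_pos: [0.4757, -0.3285, 0.2006]
tool_rot: [0.688, -0.686, -0.167, 0.168]
contact_force: [-0.1, -0.2, -0.2]
gripper_width: 0.109
[ 0.47568139 -0.32854354  0.2006368 ] [-0.05257457 -0.22578251 -0.17125494] [-7.33411619e-01 -3.55113693e-02  1.75329938e+00  5.48013519e-04
  1.42686936e+00 -2.78373075e+00] 0.10924471151177859 [ 8.87251283e-01  4.61286073e-01 -5.65731821e-04]
```

View pics/w4.png

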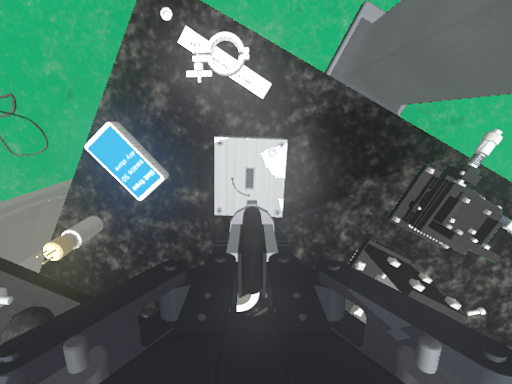

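```bash
python3 - <<'E'
from h import *
im=cv2.imread('pics/w4.png')
cv2.imwrite('pics/w4c.png',cv2.resize(im[130:225,205:295],None,fx=6,fy=6,interpolation=cv2.INTER_CUBIC))
E
```

```text
(no output)
```

View pics/w4c.png

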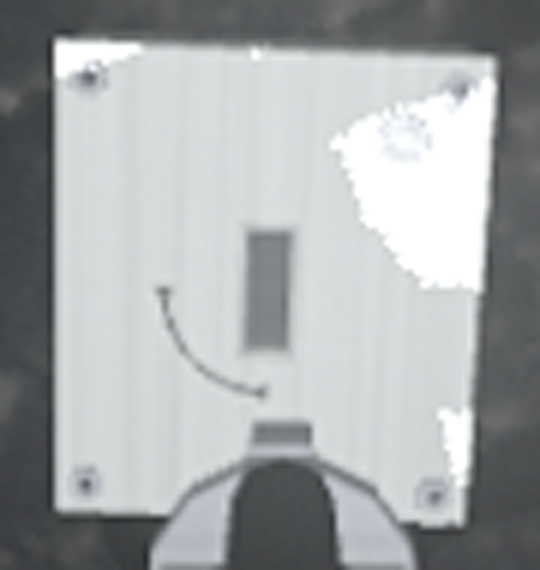

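```bash
cat > meas.py <<'E'
from h import *
def slot(im,cam,z,x0,x1,y0,y1,lo,hi):
    g=cv2.cvtColor(im,cv2.COLOR_BGR2GRAY)[y0:y1,x0:x1]
    u=cv2.resize(g,None,fx=6,fy=6,interpolation=cv2.INTER_CUBIC)
    m=((u>=lo)&(u<=hi)).astype(np.uint8)*255
    cs,_=cv2.findContours(m,cv2.RETR_EXTERNAL,cv2.CHAIN_APPROX_NONE);c=max(cs,key=cv2.contourArea).reshape(-1,2)
    uv=(c+.5)/6-.5+[x0,y0]
    P=cast(cam,uv,z)[:,:2]
    r=cv2.minAreaRect((P*1000).astype(np.float32))
    b=cv2.boxPoints(r);d=[b[1]-b[0],b[2]-b[1]];d=max(d,key=np.linalg.norm)
    print('uv',uv.min(0),uv.max(0),'ctr mm',np.round(r[0],2),'size',np.round(r[1],2),'ang',np.degrees(np.arctan2(d[1],d[0])).round(2))
    return r
E
python3 - <<'E'
from meas import *
s=manip.state();im=cv2.imread('pics/w4.png');cam=wrist(s)
g=cv2.cvtColor(im,cv2.COLOR_BGR2GRAY);print(g[178,240:262])
slot(im,cam,0.04,243,256,163,193,0,185)
slot(im,cam,0.04,243,256,163,193,0,165)
# corners/screws
sc=np.array([[88,76],[460,90],[85,484],[434,496]])/6-.4+[205,130]
P=cast(cam,sc,0.04)*1000;print(P.round(1));print(P.mean(0))
a=lambda v:np.degrees(np.arctan2(v[1],v[0])).round(2)
print(a(P[2]-P[0]),a(P[3]-P[1]),a(P[1]-P[0]),a(P[3]-P[2]))
T=toolyaw(s);print('tool x',a(T[:,0]), 'tilt', T[:,1])
# bit tip
p=s['tool_pos'];q=cast(cam,[[205+282/6-.4,130+422/6-.4]],p[2]-.0367)[0];print('bit near in tool',T.T@(q-p)*1000)
E
```

```text
[217 213 217 218 211 190 145 131 134 134 134 134 129 178 204 213 220 220
 219 219 218 217]
uv [244.91666667 167.41666667] [253.58333333 188.41666667] ctr mm [ 476.29 -331.49] size [24.6   9.45] ang 25.33
uv [245.25       168.08333333] [253.08333333 187.75      ] ctr mm [ 476.21 -331.62] size [23.18  8.57] ang 25.82
[[ 455.6 -379.4   40. ]
 [ 426.2 -317.4   40. ]
 [ 527.3 -345.5   40. ]
 [ 497.8 -283.3   40. ]]
[ 476.71877546 -331.42381089   40.        ]
25.31 25.42 115.38 115.4
tool x 27.51 tilt [-0.00137881  0.00175955 -0.9999975 ]
bit near in tool [-11.88457688  36.70414315  -0.37525217]
```

```bash
python3 -m jog '{"offset":[[0.2,0.1,-0.4],[0.21,0.1,-0.5],[0,0,-0.5],[0,0,-0.4],[0,0,-0.3],[0,0,-0.1],[0,0,0],[0,0,0]],"angular":[[0,0,-0.35],[0,0,0],[0,0,0],[0,0,0],[0,0,0],[0,0,0],[0,0,0],[0,0,0]],"jaw":[0,0,0,0,0,0,0,0]}'
python3 - <<'E'
from h import *
s=manip.state();print(s['tool_pos'],s['contact_force'],s['gripper_width'],toolyaw(s)[:,0])
im=manip.grab_frame('wrist');cv2.imwrite('pics/w5.png',im)
cv2.imwrite('pics/w5c.png',cv2.resize(im[130:260,190:320],None,fx=6,fy=6,interpolation=cv2.INTER_CUBIC)[:600])
E
```

```text
time: 6.85
tool_pos: [0.4974, -0.3202, 0.0936]
tool_rot: [-0.689, 0.69, 0.156, -0.155]
contact_force: [0.5, 0.8, -0.6]
gripper_width: 0.108
[ 0.4973663  -0.32023674  0.09355835] [ 0.50427548  0.79450581 -0.64207821] 0.10795340193906815 [9.03591558e-01 4.28394128e-01 8.75694392e-04]
```

View pics/w5c.png

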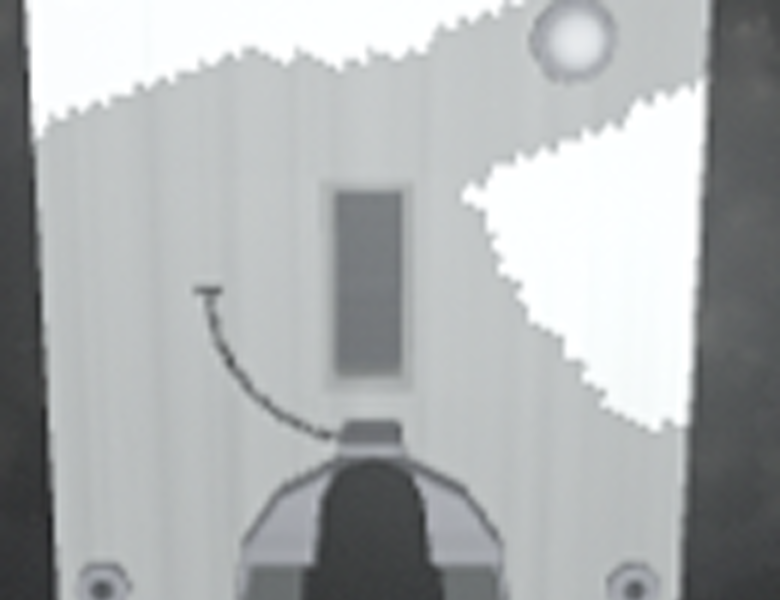

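```bash
python3 - <<'E'
from meas import *
s=manip.state();im=cv2.imread('pics/w5.png');cam=wrist(s);T=toolyaw(s);p=s['tool_pos']
g=cv2.cvtColor(im,cv2.COLOR_BGR2GRAY);print(g[176,240:262],g[202,240:262],g[188:206,251])
r=slot(im,cam,0.04,243,260,158,196,0,140)
c=np.r_[np.array(r[0])/1000,.04];print('slot in tool',T.T@(c-p)*1000,'tool ang',np.degrees(np.arctan2(T[1,0],T[0,0])))
for uv in ([190+371/6-.42,130+421/6-.42],):
    print('bit near',T.T@(cast(cam,[uv],p[2]-.0367)[0]-p)*1000)
E
```

```text
[195 196 196 190 177 157 128 121 123 123 124 124 124 125 125 125 123 166
 174 191 194 197] [182 167 139 118 100 135 130 113 110 110 112 111 111 111 113 111 106 184
 193 189 188 193] [118 118 122 126 143 172 180 186 196 195 197 181 122 112 111 119 153 162]
uv [245.41666667 161.58333333] [256.41666667 192.08333333] ctr mm [ 475.86 -331.8 ] size [23.06  8.25] ang 25.02
slot in tool [-24.46136003  53.83648246  -0.84690037] tool ang 25.35971761043837
bit near [-12.01161218  36.68835671  -0.5022809 ]
```

```bash
python3 -m jog '{"offset":[[-0.2,-0.1,0],[-0.22,-0.106,0],[0,0,-0.1],[0,0,-0.1],[0,0,-0.06],[0,0,0],[0,0,0],[0,0,0]],"angular":[[0,0,0],[0,0,0],[0,0,0],[0,0,0],[0,0,0],[0,0,0],[0,0,0],[0,0,0]],"jaw":[0,0,0,0,0,0,0,0]}'
python3 - <<'E'
from h import *
s=manip.state();print(s['tool_pos'],s['contact_force'],s['gripper_width'],toolyaw(s)[:,0])
im=manip.grab_frame('wrist');cv2.imwrite('pics/w6.png',im)
cv2.imwrite('pics/w6c.png',cv2.resize(im[150:250,190:320],None,fx=6,fy=6,interpolation=cv2.INTER_CUBIC)[:600])
E
```

```text
time: 7.7
tool_pos: [0.4759, -0.3302, 0.0794]
tool_rot: [-0.69, 0.69, 0.155, -0.155]
contact_force: [-0.4, -0.4, -1.0]
gripper_width: 0.103
[ 0.47593374 -0.33019086  0.07938165] [-0.40156729 -0.3701076  -1.03117971] 0.10260412153405639 [9.03552348e-01 4.28477708e-01 9.22541170e-05]
```

View pics/w6c.png

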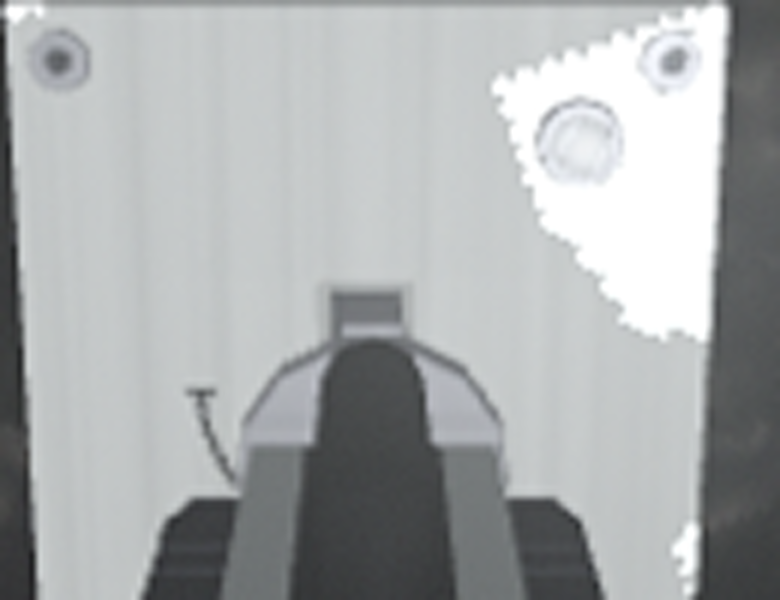

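```bash
python3 -m jog '{"offset":[[0.008,-0.003,-0.04],[0,0,-0.04],[0,0,-0.04],[0,0,-0.03],[0,0,0]],"angular":[[0,0,0],[0,0,0],[0,0,0],[0,0,0],[0,0,0]],"jaw":[0,0,0,0,0]}'
python3 - <<'E'
from h import *
s=manip.state();print(s['tool_pos'],s['contact_force'],s['ft_torque'],toolyaw(s)[:,0])
E
```

```text
time: 8.25
tool_pos: [0.4762, -0.3302, 0.0715]
tool_rot: [0.69, -0.69, -0.155, 0.155]
contact_force: [1.1, 0.2, -2.8]
gripper_width: 0.112
[ 0.47619767 -0.3301869   0.07152548] [ 1.13539036  0.23513724 -2.77842929] [ 0.05201361 -0.27162088 -0.01413455] [9.03673940e-01 4.28221058e-01 3.68197665e-04]
```

```bash
python3 -m jog '{"offset":[[0,0,-0.05],[0,0,-0.05],[0,0,-0.05],[0,0,-0.05],[0,0,-0.02],[0,0,0]],"angular":[[0,0,0],[0,0,0],[0,0,0],[0,0,0],[0,0,0],[0,0,0]],"jaw":[0,0,0,0,0,0]}'
python3 - <<'E'
from h import *
s=manip.state();print(s['tool_pos'],s['contact_force'],s['ft_torque'],toolyaw(s)[:,0])
E
```

```text
time: 8.85
tool_pos: [0.4761, -0.3303, 0.0606]
tool_rot: [0.69, -0.69, -0.155, 0.155]
contact_force: [1.7, 0.4, -2.2]
gripper_width: 0.106
[ 0.47612035 -0.33025207  0.0605619 ] [ 1.70916349  0.36155271 -2.23017574] [ 0.10567953 -0.36921874 -0.00692465] [9.03671264e-01 4.28226838e-01 1.45833487e-04]
```

```bash
python3 -m jog '{"offset":[[0,0,-0.04],[0,0,-0.02],[0,0,0]],"angular":[[0,0,0],[0,0,0],[0,0,0]],"jaw":[0,0,0]}'
python3 -m jog '{"offset":[[0,0,-0.016],[0,0,0],[0,0,0]],"angular":[[0,0,0],[0,0,0],[0,0,0]],"jaw":[0,0,0]}'
python3 -m jog '{"offset":[[0,0,-0.016],[0,0,0],[0,0,0]],"angular":[[0,0,0],[0,0,0],[0,0,0]],"jaw":[0,0,0]}'
```

```text
time: 9.15
tool_pos: [0.4756, -0.3304, 0.0574]
tool_rot: [0.69, -0.69, -0.155, 0.156]
contact_force: [0.9, -0.1, -1.3]
gripper_width: 0.105
time: 9.45
tool_pos: [0.4759, -0.3303, 0.0569]
tool_rot: [0.69, -0.69, -0.155, 0.155]
contact_force: [1.0, 0.3, -1.2]
gripper_width: 0.11
time: 9.75
tool_pos: [0.4761, -0.3303, 0.0561]
tool_rot: [0.69, -0.69, -0.155, 0.155]
contact_force: [1.0, -0.5, -1.2]
gripper_width: 0.105
```

```bash
python3 -m jog '{"offset":[[0,0,-0.016],[0,0,0],[0,0,0]],"angular":[[0,0,0],[0,0,0],[0,0,0]],"jaw":[0,0,0]}'
python3 -m jog '{"offset":[[0,0,-0.016],[0,0,0],[0,0,0]],"angular":[[0,0,0],[0,0,0],[0,0,0]],"jaw":[0,0,0]}'
```

```text
time: 10.05
tool_pos: [0.4762, -0.3305, 0.0557]
tool_rot: [-0.69, 0.69, 0.155, -0.155]
contact_force: [0.6, 0.8, 0.3]
gripper_width: 0.105
time: 10.35
tool_pos: [0.4762, -0.3305, 0.0557]
tool_rot: [-0.69, 0.69, 0.155, -0.155]
contact_force: [-3.1, 2.0, 5.6]
gripper_width: 0.105
```

```bash
cat > st.py <<'E'
from h import *
s=manip.state();T=toolyaw(s)
print('t',round(s['time'],2),'p',np.round(s['tool_pos'],4),'F',np.round(s['contact_force'],2),'M',np.round(s['ft_torque'],3),'yaw',np.degrees(np.arctan2(T[1,0],T[0,0])).round(2),'e6',round(float(s['joint_efforts'][5]),4),'q6',round(float(s['joint_pos'][5]),4))
E
python3 st.py
for i in 1 2 3; do python3 -m jog '{"offset":[[0,0,0]],"angular":[[0,0,0]],"jaw":[0]}' >/dev/null; python3 st.py; done
python3 -m jog '{"offset":[[0,0,0],[0,0,0],[0,0,0],[0,0,0],[0,0,0]],"angular":[[0,0,-0.4],[0,0,-0.5],[0,0,-0.5],[0,0,-0.3],[0,0,0]],"jaw":[0,0,0,0,0]}'
python3 st.py
```

```text
t 10.35 p [ 0.4762 -0.3305  0.0557] F [-3.05  1.98  5.56] M [ 0.347  0.41  -0.009] yaw 25.36 e6 0.0051 q6 -2.7484
t 10.45 p [ 0.4762 -0.3305  0.0557] F [-1.82  2.75  5.82] M [ 0.388  0.448 -0.034] yaw 25.36 e6 0.0051 q6 -2.7483
t 10.55 p [ 0.4763 -0.3305  0.0557] F [-3.48  2.63  5.48] M [ 0.447  0.472 -0.036] yaw 25.36 e6 0.0052 q6 -2.7483
t 10.65 p [ 0.4763 -0.3305  0.0557] F [-2.64  2.04  5.82] M [0.357 0.437 0.024] yaw 25.36 e6 0.0052 q6 -2.7483
time: 11.15
tool_pos: [0.4766, -0.331, 0.0557]
tool_rot: [-0.7, 0.701, 0.094, -0.093]
contact_force: [-1.8, 0.2, 5.8]
gripper_width: 0.106
t 11.15 p [ 0.4766 -0.331   0.0557] F [-1.77  0.23  5.8 ] M [ 0.139  0.315 -0.012] yaw 15.16 e6 0.1228 q6 -2.5704
```

```bash
for i in 1 2; do python3 -m jog '{"offset":[[0,0,0]],"angular":[[0,0,0]],"jaw":[0]}' >/dev/null; python3 st.py; done
python3 -m jog '{"offset":[[0,0,0],[0,0,0],[0,0,0],[0,0,0],[0,0,0]],"angular":[[0,0,-0.4],[0,0,-0.5],[0,0,-0.5],[0,0,-0.3],[0,0,0]],"jaw":[0,0,0,0,0]}' >/dev/null
python3 st.py;for i in 1 2; do python3 -m jog '{"offset":[[0,0,0]],"angular":[[0,0,0]],"jaw":[0]}' >/dev/null; python3 st.py; done
```

```text
t 11.25 p [ 0.4765 -0.331   0.0557] F [0.12 0.57 5.47] M [ 0.108  0.297 -0.04 ] yaw 15.2 e6 -0.0125 q6 -2.571
t 11.35 p [ 0.4766 -0.331   0.0557] F [-1.01 -0.43  4.81] M [ 0.143  0.274 -0.016] yaw 15.2 e6 -0.019 q6 -2.5711
t 11.85 p [ 0.4766 -0.3311  0.0557] F [-1.55 -0.13  5.42] M [0.001 0.26  0.008] yaw 4.97 e6 0.0981 q6 -2.3926
t 11.95 p [ 0.4766 -0.3311  0.0557] F [-1.63 -0.48  5.27] M [-0.001  0.293  0.006] yaw 5.0 e6 -0.0109 q6 -2.393
t 12.05 p [ 0.4766 -0.3311  0.0557] F [-1.99  0.64  4.88] M [ 0.082  0.24  -0.001] yaw 5.0 e6 -0.0149 q6 -2.3931
```

```bash
python3 -m jog '{"offset":[[0,0,0],[0,0,0],[0,0,0],[0,0,0],[0,0,0],[0,0,0],[0,0,0],[0,0,0]],"angular":[[0,0,-0.5],[0,0,-0.8],[0,0,-0.9],[0,0,-0.9],[0,0,-0.7],[0,0,-0.4],[0,0,0],[0,0,0]],"jaw":[0,0,0,0,0,0,0,0]}' >/dev/null
python3 st.py;for i in 1; do python3 -m jog '{"offset":[[0,0,0]],"angular":[[0,0,0]],"jaw":[0]}' >/dev/null; python3 st.py; done
```

```text
t 12.85 p [ 0.4765 -0.3315  0.0557] F [-1.93 -1.56  4.86] M [-0.228  0.349  0.041] yaw -20.16 e6 0.0017 q6 -1.9539
t 12.95 p [ 0.4765 -0.3315  0.0558] F [-1.88 -1.35  4.61] M [-0.192  0.364  0.02 ] yaw -20.16 e6 -0.0049 q6 -1.9539
```

```bash
for i in 1; do python3 -m jog '{"offset":[[0,0,0],[0,0,0],[0,0,0]],"angular":[[0,0,-0.2],[0,0,-0.1],[0,0,0]],"jaw":[0,0,0]}' >/dev/null;  python3 st.py; done;  python3 -m jog '{"offset":[[0,0,0]],"angular":[[0,0,0]],"jaw":[0]}' >/dev/null; python3 st.py
```

```text
t 13.25 p [ 0.4765 -0.3315  0.0557] F [-2.39 -1.11  6.06] M [-0.237  0.396  0.058] yaw -21.96 e6 0.0725 q6 -1.9224
t 13.35 p [ 0.4765 -0.3315  0.0557] F [-2.15 -1.87  4.54] M [-0.315  0.322  0.062] yaw -21.95 e6 0.0327 q6 -1.9226
```

```bash
for i in 1 2 3; do python3 -m jog '{"offset":[[0,0,0]],"angular":[[0,0,0]],"jaw":[0]}' >/dev/null; python3 st.py; done
```

```text
t 13.45 p [ 0.4764 -0.3315  0.0557] F [-2.58 -1.67  5.42] M [-0.286  0.391 -0.011] yaw -21.96 e6 0.0317 q6 -1.9226
t 13.55 p [ 0.4765 -0.3315  0.0557] F [-1.46 -1.39  4.18] M [-0.24   0.411  0.037] yaw -21.95 e6 0.0319 q6 -1.9226
t 13.65 p [ 0.4764 -0.3315  0.0557] F [-1.13 -1.43  5.55] M [-0.216  0.396  0.026] yaw -21.96 e6 0.0319 q6 -1.9226
```

```bash
python3 -m jog '{"offset":[[0,0,0],[0,0,0],[0,0,0]],"angular":[[0,0,-0.2],[0,0,0],[0,0,0]],"jaw":[0,0,0]}' >/dev/null;  python3 st.py; python3 -m jog '{"offset":[[0,0,0]],"angular":[[0,0,0]],"jaw":[0]}' >/dev/null; python3 st.py
```

```text
t 13.95 p [ 0.4764 -0.3316  0.0557] F [-1.07 -1.55  5.51] M [-0.285  0.37  -0.007] yaw -23.15 e6 0.0213 q6 -1.9016
t 14.05 p [ 0.4764 -0.3316  0.0557] F [-1.23 -1.9   5.55] M [-0.272  0.353  0.004] yaw -23.16 e6 0.0195 q6 -1.9016
```

Just friction so far (e6 falls again), now at 48.5°. I'll keep stepping 1.2° at a time.

```bash
python3 -m jog '{"offset":[[0,0,0],[0,0,0],[0,0,0]],"angular":[[0,0,-0.2],[0,0,0],[0,0,0]],"jaw":[0,0,0]}' >/dev/null;  python3 st.py
python3 -m jog '{"offset":[[0,0,0],[0,0,0],[0,0,0]],"angular":[[0,0,-0.2],[0,0,0],[0,0,0]],"jaw":[0,0,0]}' >/dev/null;  python3 st.py
```

```text
t 14.35 p [ 0.4764 -0.3316  0.0557] F [-2.08 -1.97  5.29] M [-0.277  0.395  0.012] yaw -24.36 e6 0.0222 q6 -1.8806
t 14.65 p [ 0.4764 -0.3316  0.0557] F [-2.66 -1.55  5.42] M [-0.395  0.407  0.01 ] yaw -25.55 e6 0.0233 q6 -1.8597
```

```bash
python3 -m jog '{"offset":[[0,0,0],[0,0,0],[0,0,0]],"angular":[[0,0,-0.2],[0,0,0],[0,0,0]],"jaw":[0,0,0]}' >/dev/null;  python3 st.py
```

```text
t 14.95 p [ 0.4764 -0.3317  0.0557] F [-2.79 -1.83  4.1 ] M [-0.348  0.398  0.018] yaw -26.76 e6 0.0245 q6 -1.8388
```

```bash
python3 -m jog '{"offset":[[0,0,0],[0,0,0],[0,0,0]],"angular":[[0,0,-0.2],[0,0,0],[0,0,0]],"jaw":[0,0,0]}' >/dev/null;  python3 st.py
```

```text
t 15.25 p [ 0.4764 -0.3317  0.0557] F [-2.19 -1.49  6.19] M [-0.374  0.392  0.006] yaw -27.96 e6 0.0254 q6 -1.8178
```

```bash
python3 -m jog '{"offset":[[0,0,0],[0,0,0],[0,0,0]],"angular":[[0,0,-0.2],[0,0,0],[0,0,0]],"jaw":[0,0,0]}' >/dev/null;  python3 st.py;  python3 -m jog '{"offset":[[0,0,0],[0,0,0],[0,0,0]],"angular":[[0,0,-0.2],[0,0,0],[0,0,0]],"jaw":[0,0,0]}' >/dev/null;  python3 st.py
```

```text
t 15.55 p [ 0.4764 -0.3317  0.0557] F [-2.19 -2.19  5.01] M [-0.392  0.423  0.063] yaw -29.16 e6 0.0259 q6 -1.7968
t 15.85 p [ 0.4764 -0.3317  0.0557] F [-2.17 -2.39  4.05] M [-0.352  0.359  0.031] yaw -30.36 e6 0.0271 q6 -1.7759
```

```bash
grep -c . st.py >/dev/null; python3 -m jog '{"offset":[[0,0,0],[0,0,0],[0,0,0]],"angular":[[0,0,-0.2],[0,0,0],[0,0,0]],"jaw":[0,0,0]}' >/dev/null;  python3 st.py
```

```text
t 16.15 p [ 0.4763 -0.3318  0.0557] F [-2.41 -1.77  4.1 ] M [-0.362  0.381  0.029] yaw -31.55 e6 0.0276 q6 -1.755
```

```bash
python3 -m jog '{"offset":[[0,0,0],[0,0,0],[0,0,0]],"angular":[[0,0,-0.2],[0,0,0],[0,0,0]],"jaw":[0,0,0]}' >/dev/null;  python3 st.py;  python3 -m jog '{"offset":[[0,0,0],[0,0,0],[0,0,0]],"angular":[[0,0,-0.2],[0,0,0],[0,0,0]],"jaw":[0,0,0]}' >/dev/null;  python3 st.py
```

```text
t 16.45 p [ 0.4764 -0.3318  0.0557] F [-2.13 -2.6   5.69] M [-0.409  0.429 -0.017] yaw -32.76 e6 0.0283 q6 -1.734
t 16.75 p [ 0.4763 -0.3318  0.0557] F [-1.49 -2.2   4.96] M [-0.42   0.43   0.022] yaw -33.96 e6 0.0291 q6 -1.7131
```

```bash
python3 -m jog '{"offset":[[0,0,0],[0,0,0],[0,0,0]],"angular":[[0,0,-0.2],[0,0,0],[0,0,0]],"jaw":[0,0,0]}' >/dev/null;  python3 st.py;  python3 -m jog '{"offset":[[0,0,0],[0,0,0],[0,0,0]],"angular":[[0,0,-0.2],[0,0,0],[0,0,0]],"jaw":[0,0,0]}' >/dev/null;  python3 st.py
```

```text
t 17.05 p [ 0.4763 -0.3318  0.0557] F [-1.99 -2.47  4.39] M [-0.411  0.456  0.031] yaw -35.15 e6 0.0297 q6 -1.6922
t 17.35 p [ 0.4763 -0.3319  0.0557] F [-2.59 -2.91  4.73] M [-0.522  0.433  0.021] yaw -36.36 e6 0.0371 q6 -1.6712
```

```bash
python3 -m jog '{"offset":[[0,0,0],[0,0,0],[0,0,0]],"angular":[[0,0,-0.2],[0,0,0],[0,0,0]],"jaw":[0,0,0]}' >/dev/null;  python3 st.py
```

```text
t 17.65 p [ 0.4764 -0.3318  0.0557] F [-3.04 -3.52  4.41] M [-0.476  0.507  0.064] yaw -37.55 e6 0.0601 q6 -1.6503
```

```bash
python3 -m jog '{"offset":[[0,0,0],[0,0,0],[0,0,0]],"angular":[[0,0,-0.2],[0,0,0],[0,0,0]],"jaw":[0,0,0]}' >/dev/null;  python3 st.py
```

```text
t 17.95 p [ 0.4763 -0.3319  0.0557] F [-2.38 -2.73  4.87] M [-0.5    0.44   0.077] yaw -38.75 e6 0.0879 q6 -1.6294
```

Clear stop felt: from about 61.5° the torque rose about 0.025 N·m per step to about 0.06 N·m. Turning back home by the same 10.7 units.

```bash
python3 -m jog '{"offset":[[0,0,0],[0,0,0],[0,0,0],[0,0,0],[0,0,0],[0,0,0],[0,0,0],[0,0,0],[0,0,0],[0,0,0],[0,0,0],[0,0,0]],"angular":[[0,0,0.4],[0,0,0.8],[0,0,0.9],[0,0,0.9],[0,0,0.9],[0,0,0.9],[0,0,0.9],[0,0,0.9],[0,0,0.9],[0,0,0.9],[0,0,0.9],[0,0,0.5]],"jaw":[0,0,0,0,0,0,0,0,0,0,0,0]}' >/dev/null; python3 st.py
python3 -m jog '{"offset":[[0,0,0],[0,0,0],[0,0,0],[0,0,0],[0,0,0],[0,0,0]],"angular":[[0,0,0.3],[0,0,0.2],[0,0,0.2],[0,0,0.1],[0,0,0],[0,0,0]],"jaw":[0,0,0,0,0,0]}' >/dev/null; python3 st.py
```

```text
t 19.15 p [ 0.4774 -0.3303  0.0557] F [0.96 1.18 4.78] M [ 0.323 -0.184 -0.039] yaw 20.18 e6 0.2327 q6 -2.6582
t 19.75 p [ 0.4774 -0.3303  0.0557] F [1.88 0.97 5.43] M [ 0.333 -0.184 -0.059] yaw 24.82 e6 -0.0231 q6 -2.7392
```

```bash
python3 -m jog '{"offset":[[0,0,0],[0,0,0],[0,0,0]],"angular":[[0,0,0.1],[0,0,0],[0,0,0]],"jaw":[0,0,0]}' >/dev/null; python3 st.py
```

```text
t 20.05 p [ 0.4774 -0.3303  0.0557] F [1.36 1.79 5.64] M [ 0.365 -0.181 -0.021] yaw 25.42 e6 -0.0265 q6 -2.7496
```

```bash
python3 -m jog '{"offset":[[0,0,0.02],[0,0,0.01],[0,0,0]],"angular":[[0,0,0],[0,0,0],[0,0,0]],"jaw":[0,0,0]}' >/dev/null; python3 st.py
python3 -m jog '{"offset":[[0,0,0.01],[0,0,0],[0,0,0]],"angular":[[0,0,0],[0,0,0],[0,0,0]],"jaw":[0,0,0]}' >/dev/null; python3 st.py
```

```text
t 20.35 p [ 0.476  -0.3302  0.0557] F [ 0.57  0.62 -0.02] M [-0.02  -0.275  0.022] yaw 25.37 e6 -0.0127 q6 -2.7487
t 20.65 p [ 0.4758 -0.3303  0.0561] F [ 0.85 -2.1  -2.47] M [-0.246 -0.148 -0.01 ] yaw 25.36 e6 -0.0077 q6 -2.7484
```

```bash
python3 -m jog '{"offset":[[0,0,0.03],[0,0,0.03],[0,0,0],[0,0,0]],"angular":[[0,0,0],[0,0,0],[0,0,0],[0,0,0]],"jaw":[0,0,0,0]}' >/dev/null; python3 st.py
python3 -m jog '{"offset":[[0,0,0.03],[0,0,0.03],[0,0,0],[0,0,0]],"angular":[[0,0,0],[0,0,0],[0,0,0],[0,0,0]],"jaw":[0,0,0,0]}' >/dev/null; python3 st.py
```

```text
t 21.05 p [ 0.4761 -0.3302  0.0597] F [ 0.67  0.06 -1.06] M [ 0.009 -0.176  0.04 ] yaw 25.35 e6 -0.0034 q6 -2.7484
t 21.45 p [ 0.4762 -0.3302  0.0629] F [ 1.25  0.16 -1.33] M [ 0.224 -0.147 -0.04 ] yaw 25.36 e6 -0.0053 q6 -2.7483
```

```bash
python3 -m jog '{"offset":[[0,0,0.08],[0,0,0.1],[0,0,0.1],[0,0,0.15],[0,0,0.4],[0,0,0.5],[0,0,0.6],[0,0,0.5],[0,0,0.3],[0,0,0]],"angular":[[0,0,0],[0,0,0],[0,0,0],[0,0,0],[0,0,0],[0,0,0],[0,0,0],[0,0,0],[0,0,0],[0,0,0]],"jaw":[0,0,0,0,0,0,0,0,0,0]}'; python3 st.py
```

```text
time: 22.45
tool_pos: [0.4771, -0.3315, 0.2026]
tool_rot: [-0.688, 0.692, 0.156, -0.154]
contact_force: [-0.8, -0.9, -1.8]
gripper_width: 0.105
t 22.45 p [ 0.4771 -0.3315  0.2026] F [-0.84 -0.87 -1.82] M [-0.026  0.008 -0.052] yaw 25.35 e6 0.0001 q6 -2.7484
```

```bash
python3 -m jog '{"offset":[[0.065,0.5,0],[0.065,0.8,0],[0.065,0.8,0],[0.065,0.8,0],[0.065,0.8,0],[0.065,0.8,0],[0.065,0.8,0],[0.065,0.8,0],[0.065,0.8,0],[0.065,0.8,0],[0.065,0.8,0],[0.065,0.8,0]],"angular":[[0,0,-0.6],[0,0,-0.6],[0,0,-0.6],[0,0,-0.6],[0,0,-0.6],[0,0,-0.6],[0,0,-0.6],[0,0,-0.6],[0,0,-0.6],[0,0,-0.6],[0,0,-0.6],[0,0,-0.6]],"jaw":[0,0,0,0,0,0,0,0,0,0,0,0]}' >/dev/null
python3 -m jog '{"offset":[[0.065,0.8,0],[0.065,0.5,0],[0.065,0.27,0],[0,0,-0.4],[0,0,-0.5],[0,0,-0.5],[0,0,-0.5],[0,0,-0.3],[0,0,0],[0,0,0],[0,0,0]],"angular":[[0,0,-0.6],[0,0,-0.6],[0,0,-0.54],[0,0,0],[0,0,0],[0,0,0],[0,0,0],[0,0,0],[0,0,0],[0,0,0],[0,0,0]],"jaw":[0,0,0,0,0,0,0,0,0,0,0]}'
python3 st.py
python3 - <<'E'
from h import *
s=manip.state()
im=manip.grab_frame('wrist');cv2.imwrite('pics/w7.png',im)
cv2.imwrite('pics/w7c.png',cv2.resize(im[130:260,190:320],None,fx=6,fy=6,interpolation=cv2.INTER_CUBIC)[:600])
E
```

```text
time: 24.75
tool_pos: [0.5259, 0.2134, 0.0907]
tool_rot: [0.686, -0.685, 0.172, -0.174]
contact_force: [-0.6, 0.2, -0.7]
gripper_width: 0.109
t 24.75 p [0.5259 0.2134 0.0907] F [-0.58  0.19 -0.72] M [-0.049  0.012 -0.007] yaw -28.29 e6 -0.0 q6 -0.8227
```

View pics/w7c.png

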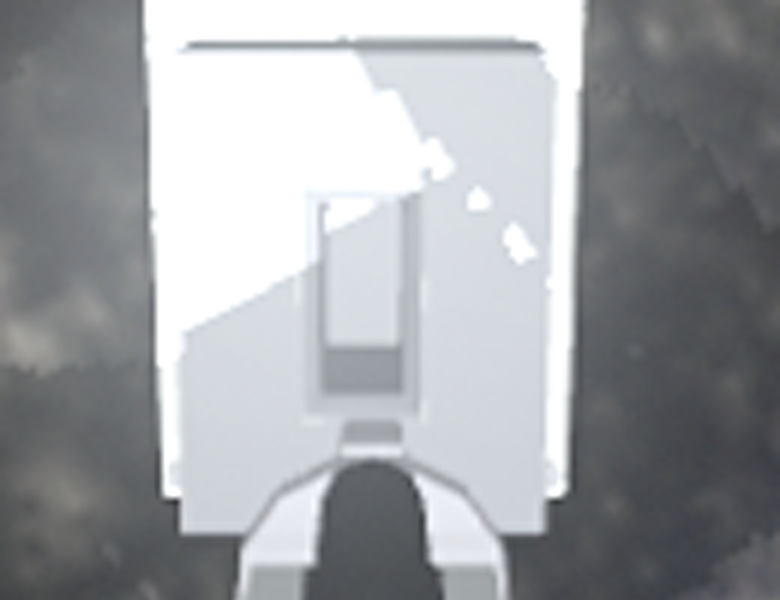

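```bash
python3 - <<'E'
from meas import *
s=manip.state();cam=wrist(s);T=toolyaw(s);p=s['tool_pos']
C=lambda x,y:[190+x/6-.42,130+y/6-.42]
P=cast(cam,[C(308,192),C(422,192),C(305,412),C(418,412)],.038)
L=np.array([T.T@(q-p)*1000 for q in P]);print(L.round(2));m=L.mean(0)
b=T.T@(cast(cam,[C(371,421)],p[2]-.0367)[0]-p)*1000;b[0]+=11
print('slot',m,'bit',b);d=(m-b)*[1,0,1];w=T@d;print('move tool',d,'world mm',w,'units',w/50, 'z to tip .04',(p[2]-.0767)/50)
E
```

```text
[[-36.04  52.79  -7.84]
 [-36.04  52.82   5.97]
 [ -8.28  52.85  -8.5 ]
 [ -8.27  52.88   5.69]]
slot [-22.15841671  52.83640618  -1.1694248 ] bit [-0.89018772 36.67328781 -0.19189863]
move tool [-21.26822899   0.          -0.97752617] world mm [-19.19166171   9.21796114  -0.04934548] units [-0.38383323  0.18435922 -0.00098691] z to tip .04 0.0002837576460839322
```

```bash
python3 -m jog '{"offset":[[-0.19,0.09,0],[-0.194,0.094,0],[0,0,-0.1],[0,0,-0.1],[0,0,-0.06],[0,0,0],[0,0,0]],"angular":[[0,0,0],[0,0,0],[0,0,0],[0,0,0],[0,0,0],[0,0,0],[0,0,0]],"jaw":[0,0,0,0,0,0,0]}'
python3 - <<'E'
from h import *
im=manip.grab_frame('wrist');cv2.imwrite('pics/w8c.png',cv2.resize(im[150:250,190:320],None,fx=6,fy=6,interpolation=cv2.INTER_CUBIC)[:600])
E
```

```text
time: 25.5
tool_pos: [0.5057, 0.2222, 0.0759]
tool_rot: [-0.686, 0.686, -0.173, 0.173]
contact_force: [0.0, 0.5, -1.3]
gripper_width: 0.105
```

View pics/w8c.png

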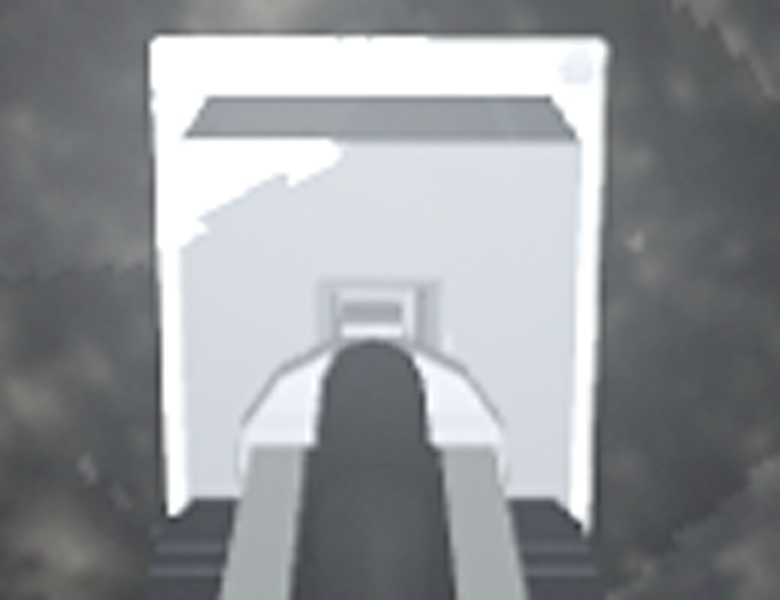

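```bash
python3 -m jog '{"offset":[[0,0,0],[0,0,0]],"angular":[[0,0,0],[0,0,0]],"jaw":[0,0]}' >/dev/null;python3 st.py;python3 - <<'E'
from meas import *
s=manip.state();cam=wrist(s);T=toolyaw(s);p=s['tool_pos']
im=manip.grab_frame('wrist');cv2.imwrite('pics/w9c.png',cv2.resize(im[180:230,230:280],None,fx=12,fy=12,interpolation=cv2.INTER_CUBIC)[:600])
C=lambda x,y:[190+x/6-.42,150+y/6-.42]
P=cast(cam,[C(320,282),C(440,282)],.038)
print(np.array([T.T@(q-p)*1000 for q in P]).round(2))
E
```

```text
t 25.75 p [0.5059 0.2223 0.0763] F [-0.02  0.8  -0.42] M [-0.01   0.029  0.048] yaw -28.29 e6 0.0 q6 -0.7976
[[-13.72  38.28  -6.12]
 [-13.72  38.29   7.82]]
```

View pics/w9c.png

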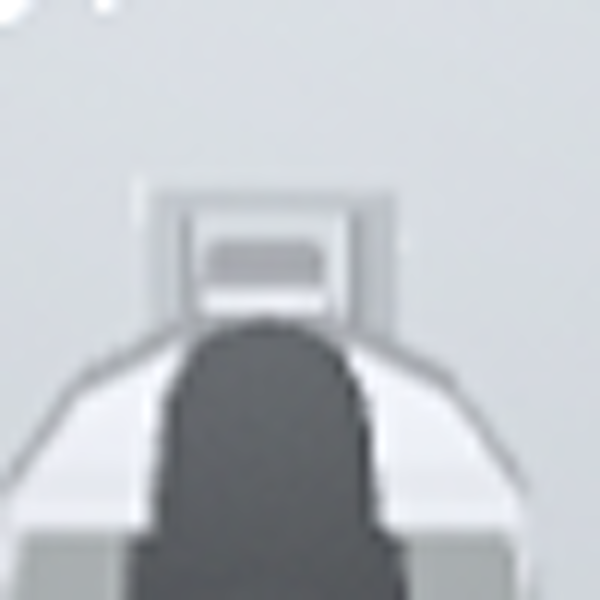

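Now settled, the key is centred over the slot: bit u≈251.6 against slot 252.1, within about 0.4 mm. Lowering.

```bash
python3 -m jog '{"offset":[[0.004,0.005,-0.04],[0,0,-0.05],[0,0,-0.05],[0,0,-0.03],[0,0,0],[0,0,0]],"angular":[[0,0,0],[0,0,0],[0,0,0],[0,0,0],[0,0,0],[0,0,0]],"jaw":[0,0,0,0,0,0]}'>/dev/null;python3 st.py
```

```text
t 26.4 p [0.5058 0.2226 0.0675] F [ 0.19  0.43 -1.08] M [-0.025  0.045  0.021] yaw -28.29 e6 0.0 q6 -0.7973
```

```bash
python3 -m jog '{"offset":[[0,0,-0.05],[0,0,-0.05],[0,0,-0.04],[0,0,-0.03],[0,0,0],[0,0,0]],"angular":[[0,0,0],[0,0,0],[0,0,0],[0,0,0],[0,0,0],[0,0,0]],"jaw":[0,0,0,0,0,0]}'>/dev/null;python3 st.py
```

```text
t 27.0 p [0.5058 0.2226 0.0591] F [ 0.4  -0.58 -1.54] M [ 0.061 -0.061 -0.01 ] yaw -28.29 e6 -0.0 q6 -0.7972
```

```bash
python3 -m jog '{"offset":[[0,0,-0.04],[0,0,-0.03],[0,0,0],[0,0,0]],"angular":[[0,0,0],[0,0,0],[0,0,0],[0,0,0]],"jaw":[0,0,0,0]}'>/dev/null;python3 st.py
python3 -m jog '{"offset":[[0,0,-0.02],[0,0,-0.02],[0,0,0],[0,0,0]],"angular":[[0,0,0],[0,0,0],[0,0,0],[0,0,0]],"jaw":[0,0,0,0]}'>/dev/null;python3 st.py
```

```text
t 27.4 p [0.5058 0.2226 0.0555] F [-0.22 -0.76 -1.1 ] M [-0.004 -0.023 -0.02 ] yaw -28.29 e6 0.0001 q6 -0.7972
t 27.8 p [0.5059 0.2226 0.0537] F [-0.32 -0.    0.19] M [-0.009  0.024  0.006] yaw -28.29 e6 0.0007 q6 -0.7972
```

```bash
python3 -m jog '{"offset":[[0,0,-0.02],[0,0,0],[0,0,0]],"angular":[[0,0,0],[0,0,0],[0,0,0]],"jaw":[0,0,0]}'>/dev/null;python3 st.py
```

```text
t 28.1 p [0.506  0.2226 0.0537] F [-2.34 -1.1   6.59] M [-0.197  0.648 -0.02 ] yaw -28.28 e6 0.0061 q6 -0.7972
```

Seated at the original height, 0.0537, with 6.6 N. Relax, open, lift away.

```bash
python3 -m jog '{"offset":[[0,0,0.012],[0,0,0],[0,0,0],[0,0,0],[0,0,0],[0,0,0],[0,0,0],[0,0,0]],"angular":[[0,0,0],[0,0,0],[0,0,0],[0,0,0],[0,0,0],[0,0,0],[0,0,0],[0,0,0]],"jaw":[0,0,20,40,40,40,40,40]}';python3 st.py
python3 -m jog '{"offset":[[0,0,0.1],[0,0,0.2],[0,0,0.4],[0,0,0.6],[0,0,0.7],[0,0,0.7],[0,0,0.5],[0,0,0.3],[0,0,0],[0,0,0],[0,0,0]],"angular":[[0,0,0],[0,0,0],[0,0,0],[0,0,0],[0,0,0],[0,0,0],[0,0,0],[0,0,0],[0,0,0],[0,0,0],[0,0,0]],"jaw":[40,40,40,40,40,40,40,40,40,40,40]}'
python3 - <<'E'
from h import *
s=manip.state()
im=manip.grab_frame('wrist');cv2.imwrite('pics/w10.png',im)
sc=manip.grab_frame('scene');
a=cv2.resize(im[130:210,200:300],None,fx=4,fy=4,interpolation=cv2.INTER_CUBIC);b=cv2.resize(sc[150:200,170:250],None,fx=5,fy=5,interpolation=cv2.INTER_CUBIC)[:,:]
c=np.zeros((320,800,3),np.uint8);c[:320,:400]=a;c[:250,400:]=b;cv2.imwrite('pics/f.png',c);cv2.imwrite('pics/scene1.png',sc)
t=manip.grab_frame('top');cv2.imwrite('pics/top1.png',t)
E
```

```text
time: 28.9
tool_pos: [0.5058, 0.2226, 0.0532]
tool_rot: [-0.686, 0.686, -0.173, 0.173]
contact_force: [0.6, 0.5, -0.4]
gripper_width: 0.467
t 28.9 p [0.5058 0.2226 0.0532] F [ 0.56  0.5  -0.38] M [-0.06  -0.044 -0.041] yaw -28.29 e6 0.0 q6 -0.7972
time: 30.0
tool_pos: [0.5048, 0.2223, 0.2259]
tool_rot: [-0.685, 0.686, -0.174, 0.172]
contact_force: [-0.0, -0.1, -0.2]
gripper_width: 0.466
```

View pics/f.png

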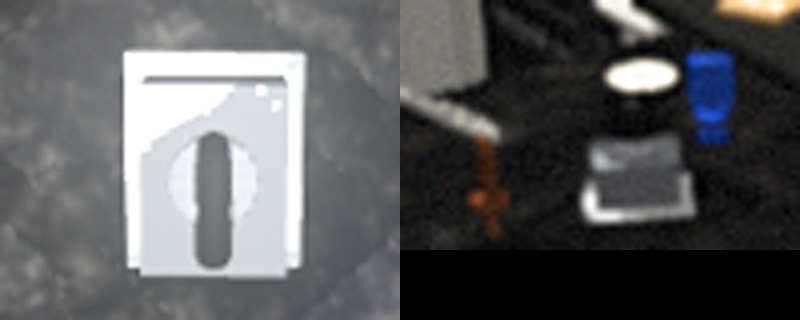

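View pics/w10.png

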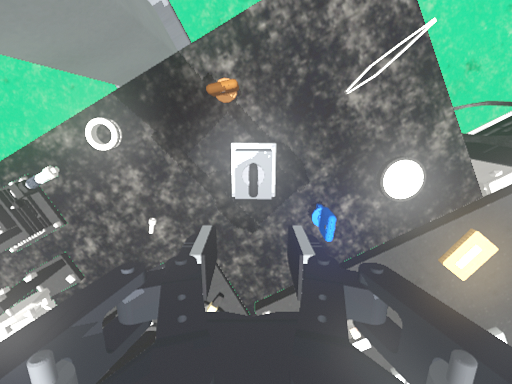

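View pics/scene1.png

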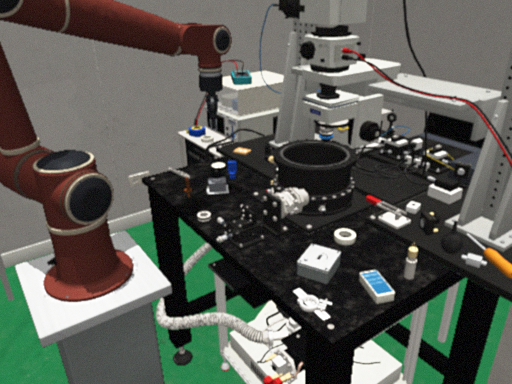

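The key stands upright in the stand at (253,180), as in the first wrist view. The decoys, ring, screw, cap and tweezers are unmoved, and the gripper is well clear. Handing in.

```bash
python3 -c "
from plant import manip;print(manip.job_done())"
```

```text
the job is handed in; nothing more can be done
None
```

The interlock reset is finished and handed in after about 30 s of the allowed 72 s; no verdict was reported.

- **Seating:** I took the black-bowed key from its stand and pushed it home in the switch. The collar met the faceplate at the expected height, with about 6 N of press against the 45 N limit.
- **Turning:** The torque on the key started to rise about 61–62° clockwise. I stopped at about 64°, with roughly 0.06 N·m over friction (overload is 0.13), and turned back to within 0.1° of the starting angle. The key then drew out freely.
- **Stowing:** The key went back into the stand at its original height, with a 6.6 N seating check, and I released it.

**Final checks:**
- The wrist and scene pictures show the key upright with its collar on the stand.
- The things near the stand look unmoved, and so do the objects by the lock in the scene view. I judged this by eye and did not measure it.
- The gripper ended clear, with its tip at 0.226 m.

**Disagreements:** Two slot measurements taken while the arm was still settling were off by about 1–3 mm. I did not rely on the first. I had moved on the second, so I looked again at the stand slot once the arm had settled and corrected before lowering the key. The small torque change at 47° was only friction and faded on the next step.

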